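Run the loaded bread carriage along its track and stop it at the loading shelf

TASK

Send the bread carriage along its track at about 0.1 m/s, no crawling, and bring it to rest with its board lined up, edge to edge, with the loading shelf beside the track; it must never run into the stops at the track's end. It rolls very freely and its end buffers are sprung and throw it back, so push and brake it lightly and only with the fingers on those buffers: do not touch the board or the bread, do not let the loaves shift, and leave the other things on the counter alone. Finish with the carriage standing still there and the hand withdrawn.

Things in the scene. Friction and masses are not known exactly. Their poses are not given: they have to be found in the camera images.
- track: Fixed steel track, 820 mm long: two channel rails 170 mm apart, 22 mm high, along its own y; origin on the counter, on its middle line, +y is the way to go, z up. The 130 mm wide lane between the rails is clear for a hand (ties 6 mm high), past both ends too. At the +y end a 56 mm high rubber-faced stop block stands over each rail, none in the lane.
- carriage (a joint): Carriage travel along the track (m): 0 at the chocks, where it starts, 0.52 at the stops; carriage centre (board origin) at y = travel - 0.24 in the track's frame, x = 0. Four ball-bearing wheels. 1.55 kg (varies 1.1 to 2.2) plus two 0.35 kg loaves. Drag tiny, about 0.2 N per m/s plus 0.008 N: let go at 0.1 m/s it would coast 0.5 m, at 0.02 m/s some 40 mm.
- board: Wooden board on the carriage, 220 mm in x (across the track), 200 mm in y (along it), 14 mm thick; origin at the centre of its underside, 50 mm above the counter; axes parallel to the track's. A 10 mm lip along its -x edge. Food surface: not to be touched. Its two y edges must end level with those of the loading shelf.
- buffer_rear: Sprung buffer across the carriage's -y end (push here): rubber bar, radius 13 mm, 110 mm long along x, on two spring plungers. Free, its origin (middle of the bar's axis) is 42 mm above the counter and 115 mm from the carriage centre, its face 28 mm out from the board's edge. Springs 150 N/m together, travel 20 mm, off a still hand the carriage rebounds with about 0.8 of its speed.
- buffer_front: The same sprung buffer across the carriage's +y end (brake here, or push back): bar of radius 13 mm, axis 42 mm above the counter, free 115 mm from the carriage centre on the +y side, 150 N/m, travel 20 mm.
- loaf_a: Loose tin loaf, 152 x 64 x 59 mm, 0.35 kg, lying across the board with its centre 35 mm from the board's centre on the -y side; origin at the centre of its underside. Its top is 123 mm above the counter. Not to be touched.
- loaf_b: The same kind of loaf on the +y side, centre 35 mm from the board's centre; the two loaves cover 67 mm either way from the board's centre.
- shelf: Fixed loading shelf between track and pastry display: wooden board 200 mm in y (along the track), 150 mm in x, top at 64 mm, a 14 mm high steel strip on each y edge; origin on the counter under its centre, 196 mm to the +x side of the track's middle line, axes parallel to the track's. The carriage stands right when the board's y in the shelf's frame is 0; the stops are 55 to 175 mm further.
- basket: Bystander: slatted wooden basket 160 x 220 x 70 mm with three rolls; origin under its centre.
- jam_jar: Bystander: glass jar, 64 mm across, 85 mm high; origin under its centre.
- sugar_pot: Bystander: white pot, 80 mm across, 70 mm high; origin under its centre.
- tag_stand: Bystander: small blank price-card stand, 45 x 70 x 50 mm; origin under its centre.
- tongs: Bystander: steel pastry tongs, 230 mm long, 12 mm high, lying between robot and track; origin at the middle.
- cake_slice: Bystander: cake slice 240 mm long lying between robot and track; origin at the middle.
Not all that is in view belongs to the job. What is shaped like the loaf_b but blue or white is not meant.

How it is judged:
By the outcome, as a careful person would: the job done as asked, in the order asked, and still so for the second after the job is handed in, with the robot touching nothing.
It also fails if it takes over 35 s, if anything falls off the work surface, if the arm or the gripper's body presses on something with over 40 N, if the wrist force passes 120 N, or if a joint passes its speed limit or range.

ROBOT

A 7-joint arm with a two-finger parallel gripper is mounted at the origin on the work surface. World frame = base frame: x ahead of the robot, y to its left, z up, the work surface at z = 0. Lengths are in m, angles in rad, forces in N, time in s.
With the tool pointing down it reaches from about 0.425 to 1.025 m from the base axis. Payload 3.6 kg.
Tool frame: the origin (TCP) lies at the centre of the arm's flange, where the gripper is bolted on; the fingertips stand 173 mm ahead of it and the grasp point (between the pads) lies 155 mm ahead of it; z points along the fingers, y is the line along which they close (so a half turn about z gives the same grasp; the last joint's range is limited). The gripper opens to 85 mm and grips with 20 to 120 N. Pads are 22 mm wide; open, the fingers measure 114 mm over their backs; the gripper's body (76 mm by 85 mm) begins 54 mm behind the grasp point. The pads swing forward as they close: fully open they stand 13 mm farther back than shut.
Start: joints at [1.222, 0.591, 0.048, 1.609, -0.033, 0.943, -0.034], TCP at [0.183, -0.701, 0.405] pointing down, gripper open.
Joint ranges: [-2.69, 2.69], [-0.47, 2.24], [-1.27, 1.36], [0.19, 2.51], [-1.53, 4.68], [0.08, 2.07], [-3.09, 3.09]. Speed limits (rad/s): [2.57, 2.57, 3.14, 3.14, 3.14, 3.14, 3.14].

INTERFACE

Orientations are given as a 3x3 rotation matrix whose columns are the frame's x, y, z axes.
In Python, from bench import env, imaging gives the robot as it stands.
- The arm moves only by the tool apply_moves, never from a script. Its argument "moves" is a list of rows, each an object with "claw": the finger opening in mm, from 0 to 85.4; "slide": the shift along the world's x, y, z in mm, a list of three; "rotation": the turn, a rotation vector about the world's x, y, z in degrees, a list of three. A call has 1 to 12 rows; each row shifts and turns the commanded pose from where the row before left it; what a row does not reach is not made up. A row lasts 1/8 s, in which the tool goes at most 62.5 mm and 10.7 degrees, less where a joint would pass 70% of its speed; a pose out of reach is approached as far as the arm can. A call with a gripper value outside its range is refused whole. The fingers move at their own pace and stop on an object; "squeeze" is the grip in N (left out, the last holds). Time passes only in rows, so rows that do not move let the fingers close. It gives the time, the measured TCP pose, the force, the opening and the grip force at its end, in the units of the state.
- env.sense(): the state, without advancing time (a new reading comes with each control period).
- imaging.capture(name): name is "scene" or "top"; returns (picture, depth): 400x640x3 uint8, red, green, blue; 400x640 float32, m along the optical axis (not along the pixel's ray), 0 where there is no reading.
- imaging.camera_params(name): a dict with "mtx" (3x3 intrinsics, pixels), "distortion" ([k1, k2, p1, p2, k3] as OpenCV has them; the pictures are not rectified), "origin" and "orientation" of the camera in the world. Camera axes: x right, y down, z forward; pixel columns grow to the right and rows downward; lengths in m; the calibration is good to about 2 mm. A picture is of the moment at which its call begins. camera_params takes no time and is no camera call.
- env.finish_job(): hands the job in; it is judged then, once.
The state is a dict: "t": time; "qpos": joint angles; "dq": joint speeds; "effort": joint torques, N m; "position": TCP position; "orientation": TCP orientation; "contact_force": force on the tool from outside, world axes, zero at the start; "torque": the same for the moment, N m; "opening": opening from 0.0 (shut) to 1.0 (fully open); "grip_force": force on a finger pad.
Only numpy, scipy, OpenCV 4.12 (cv2) and the standard library are available. Lean on these libraries where they do the work, as an engineer would, in place of code of your own. Each camera call takes 0.05 s, during which the arm holds its last target. There are 200 camera calls.

## Working session

There is one attempt and no reset: what is moved stays moved. The work goes in short steps, Python scripts to look and compute and a tool call to move; the robot and the scene stay as the last step left them, time stands still between calls to the robot, and variables do not carry over. Pictures are saved under pics/ and viewed, at most 10 in all, crops included, and the job is handed in when it is done.

Besides the shell and the picture viewer there is one more tool, called by a JSON object that holds its "api" and its "payload", one argument or row to a line. apply_moves: Moves the arm, as the interface text tells. Its arguments: {"type":"object","properties":{"moves":{"type":"array"},"squeeze":{"type":"number"}},"required":["moves"]}

```bash
mkdir -p pics; ls; python3 - <<'E'
from bench import env, imaging
import cv2, numpy as np
for n in("scene","top"):
    p,d=imaging.capture(n); cv2.imwrite(f"pics/{n}0.png",p[:,:,::-1]); np.savez(f"{n}0.npz",p=p,d=d)
    c=imaging.camera_params(n); print(n,c)
s=env.sense(); print(s["t"],s["position"],s["orientation"],s["contact_force"])
E
```

```text
pics
scene {'mtx': array([[496.28071113,   0.        , 314.12689649],
       [  0.        , 496.28071113, 199.63685637],
       [  0.        ,   0.        ,   1.        ]]), 'distortion': array([0.03053766, 0.        , 0.        , 0.        , 0.        ]), 'origin': array([ 1.27255322, -0.63597122,  1.43297616]), 'orientation': array([[ 0.56157836,  0.6726429 , -0.48185192],
       [ 0.82740723, -0.45285999,  0.33213719],
       [ 0.00519826, -0.58520882, -0.81086597]])}
top {'mtx': array([[491.43389564,   0.        , 315.26285566],
       [  0.        , 491.43389564, 206.77825644],
       [  0.        ,   0.        ,   1.        ]]), 'distortion': array([-0.12339154,  0.        ,  0.        ,  0.        ,  0.        ]), 'origin': array([ 0.25921647, -0.08039168,  1.53448147]), 'orientation': array([[ 0.01336124, -0.9852299 ,  0.17071473],
       [-0.99981088, -0.01557657, -0.01164392],
       [ 0.01413109, -0.17052686, -0.98525169]])}
0.1 [ 0.18338764 -0.70100309  0.40362195] [[ 9.67436047e-01  2.53114833e-01 -6.13490305e-04]
 [ 2.53115563e-01 -9.67433947e-01  2.01736484e-03]
 [-8.28863837e-05 -2.10695541e-03 -9.99997777e-01]] [-0.39627832  0.31342018 -0.54914055]
```

View pics/scene0.png

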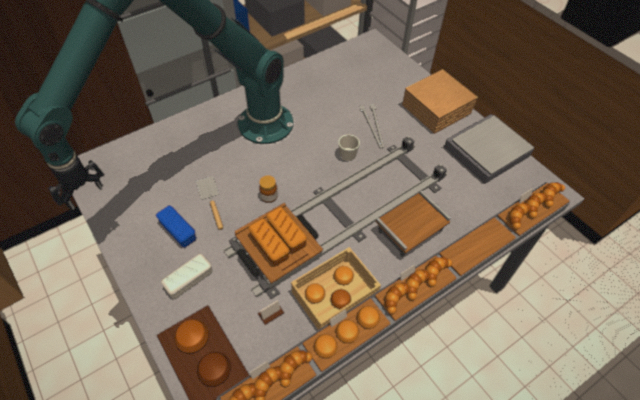

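View pics/top0.png

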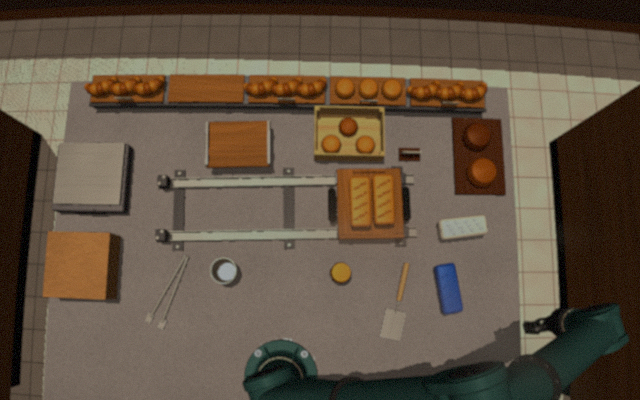

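The top view shows the carriage with its two orange loaves at about (371,204), rear buffer at (404,204) and front buffer at (333,204). The track's stops are at (163,182) and (163,236), so +y runs image-left, and the shelf is at (238,145). The blue (449,288) and white (462,228) loaf shapes are off the track and are decoys.

```bash
cat >h.py <<'E'
import cv2, numpy as np
from bench import env, imaging
def rays(n,uv):
    c=imaging.camera_params(n)
    q=cv2.undistortPoints(np.asarray(uv,float).reshape(-1,1,2),c["mtx"],c["distortion"]).reshape(-1,2)
    return c["origin"], np.c_[q,np.ones(len(q))]@c["orientation"].T
def plane(n,uv,z):
    o,r=rays(n,uv); return o+r*((z-o[2])/r[:,2])[:,None]
def cloud(n,d):
    v,u=np.mgrid[:400,:640]; o,r=rays(n,np.c_[u.ravel(),v.ravel()])
    return (o+r*d.reshape(-1,1)).reshape(400,640,3)
def wood(p):
    h=cv2.cvtColor(p,cv2.COLOR_RGB2HSV); return (h[...,0]<22)&(h[...,1]>90)&(h[...,2]>40)
def comp(m):
    n,l,s,c=cv2.connectedComponentsWithStats(m.astype(np.uint8)); return l==1+np.argmax(s[1:,4])
def fit(n,m,z):
    k=max(cv2.findContours(m.astype(np.uint8),0,1)[0],key=cv2.contourArea)
    P=plane(n,k.reshape(-1,2),z)[:,:2]
    return cv2.minAreaRect((P*1000).astype(np.float32)),P
E
python3 - <<'E'
from h import *
for n in("scene","top"):
    f=np.load(n+"0.npz"); p,d=f["p"],f["d"]; C=cloud(n,d); z=C[...,2]; w=wood(p)
    print(n,"counter z",np.median(z[(abs(C[...,0]-.4)<.1)&(abs(C[...,1]-.05)<.05)]))
    T=plane(n,[[371,204],[238,145],[404,204],[333,204]],.064) if n=="top" else T
    if n=="top": print("guess",T.round(3))
    for nm,c in(("board",(.62,-.26)),("shelf",(.82,.16))):
        if n=="top": c=T[0 if nm=="board" else 1][:2]; globals()[nm]=c
        m=w&(z>.05)&(z<.08)&(abs(C[...,0]-c[0])<.16)&(abs(C[...,1]-c[1])<.16)
        if m.sum()<50: print(nm,"none"); continue
        m=comp(m); r,P=fit(n,m,.064); print(nm,m.sum(),np.round(r,1) if 0 else r, P.min(0).round(4),P.max(0).round(4), np.median(z[m]))
    # rails: high, bright, z~.022
    g=(~w)&(abs(z-.022)<.008)&(C[...,0]>.45)&(C[...,0]<.85)&(abs(C[...,1])<.5)&(p.min(2)>130)
    nl,l,s,_=cv2.connectedComponentsWithStats(g.astype(np.uint8))
    for i in range(1,nl):
        if s[i,4]>150:
            Q=C[l==i][:,:2]; v=cv2.fitLine(Q.astype(np.float32),2,0,.01,.01).ravel(); print("rail",s[i,4],v.round(4),Q.min(0).round(3),Q.max(0).round(3))
p=np.load("top0.npz")["p"]; a=cv2.resize(p[120:260,140:440],None,fx=2.6,fy=2.6,interpolation=2); cv2.imwrite("pics/crop1.png",a[:,:,::-1])
E
```

```text
scene counter z 0.001670888864444775Traceback (most recent call last):
  File "<stdin>", line 5, in <module>
NameError: name 'T' is not defined
```

```bash
cat >m.py <<'E'
from h import *
T=plane("top",[[371,204],[238,145]],.064); print("guess",T.round(3))
for n in("top","scene"):
    f=np.load(n+"0.npz"); p,d=f["p"],f["d"]; C=cloud(n,d); z=C[...,2]; w=wood(p)
    for nm,c in(("board",T[0]),("shelf",T[1])):
        m=w&(z>.05)&(z<.08)&(abs(C[...,0]-c[0])<.14)&(abs(C[...,1]-c[1])<.14)
        m=comp(m); r,P=fit(n,m,.064); print(n,nm,m.sum(),r,P.min(0).round(4),P.max(0).round(4), np.median(z[m]))
    g=(~w)&(abs(z-.022)<.008)&(C[...,0]>.4)&(C[...,0]<.9)&(abs(C[...,1])<.6)&(p.min(2)>110)
    nl,l,s,_=cv2.connectedComponentsWithStats(g.astype(np.uint8))
    for i in range(1,nl):
        if s[i,4]>150:
            Q=C[l==i][:,:2]; v=cv2.fitLine(Q.astype(np.float32),2,0,.01,.01).ravel(); print("rail",s[i,4],v.round(4),Q.min(0).round(3),Q.max(0).round(3))
p=np.load("top0.npz")["p"]; a=cv2.resize(p[120:260,140:440],None,fx=2.6,fy=2.6,interpolation=2); cv2.imwrite("pics/crop1.png",a[:,:,::-1])
E
python3 m.py
```

```text
guess [[ 0.525 -0.268  0.064]
 [ 0.705  0.145  0.064]]
top board 2374 ((528.3436889648438, -264.9196472167969), (219.99591064453125, 202.31346130371094), 1.1099469661712646) [ 0.4168 -0.3661] [ 0.6401 -0.1632] 0.06444764540863401
top shelf 2681 ((710.0728759765625, 146.45611572265625), (151.80276489257812, 192.18414306640625), 3.019695281982422) [0.6307 0.0466] [0.7852 0.2408] 0.06402096646570432
scene board 1860 ((527.5470581054688, -261.6800537109375), (228.74563598632812, 203.9530029296875), 1.9366528987884521) [ 0.4113 -0.3665] [ 0.6443 -0.1586] 0.06490038913887475
scene shelf 2120 ((712.1629638671875, 143.47128295898438), (151.2080078125, 198.33929443359375), 2.0449864864349365) [0.6345 0.0437] [0.7908 0.2449] 0.0644749621321663
```

View pics/crop1.png

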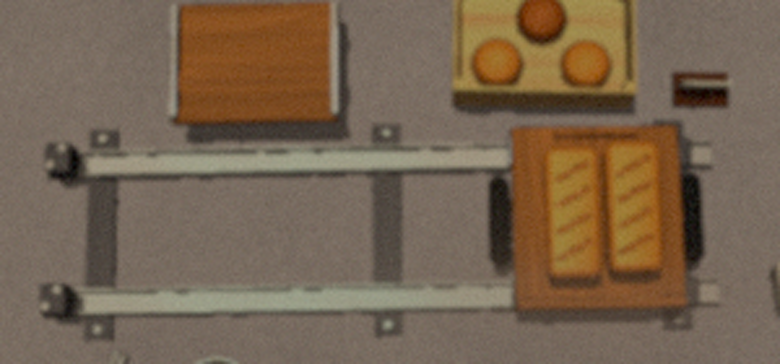

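The crop confirms the orange pair on the track board. Shelf minus board gives about 402 mm of travel, the track is yawed about +2°, and the heights and sizes match what was given. The hand goes behind the rear buffer, shut and turned so the fingers close across the track.

{"api": "apply_moves", "payload": {
  "moves": [
    {"claw": 0,"slide": [44,33,0],"rotation": [0,0,9.66]},
    {"claw": 0,"slide": [44,33,0],"rotation": [0,0,9.66]},
    {"claw": 0,"slide": [44,33,0],"rotation": [0,0,9.66]},
    {"claw": 0,"slide": [44,33,0],"rotation": [0,0,9.66]},
    {"claw": 0,"slide": [44,33,0],"rotation": [0,0,9.66]},
    {"claw": 0,"slide": [44,33,0],"rotation": [0,0,9.66]},
    {"claw": 0,"slide": [44,33,0],"rotation": [0,0,9.66]},
    {"claw": 0,"slide": [44,33,0],"rotation": [0,0,9.66]},
    {"claw": 0,"slide": [0,0,0],"rotation": [0,0,0]}
  ]
}}

```text
t: 1.23
position: [0.5404, -0.4317, 0.4046]
orientation: [[-0.044, 0.999, 0.004], [0.999, 0.044, 0.004], [0.004, 0.004, -1.0]]
contact_force: [-0.3, -0.0, 0.6]
opening: -0.002
grip_force: 0.0
```

```bash
python3 - <<'E'
from h import *
s=env.sense(); print(s["t"],s["position"].round(4),s["orientation"].round(4),s["opening"],s["contact_force"])
# rail yaw: bright rail pixel centroid rows in columns
p=np.load("top0.npz")["p"]
for r0,z in((182,.022),(235,.022)):
    uv=[]
    for u in range(180,325,3):
        col=p[r0-8:r0+9,u].astype(float).mean(1); b=col>(col.max()+np.median(col))/2; uv.append([u,r0-8+np.average(np.arange(17)[b],weights=col[b])])
    P=plane("top",uv,z); v=cv2.fitLine((P[:,:2]).astype(np.float32),2,0,.01,.01).ravel(); a=np.degrees(np.arctan2(v[0],v[1])); print("rail yaw",-((a+90)%180-90), "x at y=0",v[2]-v[3]*v[0]/v[1])
E
```

```text
1.225 [ 0.5404 -0.4317  0.4046] [[-0.0444  0.999   0.0038]
 [ 0.999   0.0444  0.0042]
 [ 0.004   0.004  -1.    ]] -0.0022141113791744774 [-0.31845659 -0.00224634  0.63843014]
rail yaw 1.8463745 x at y=0 0.6015893
rail yaw 1.9282227 x at y=0 0.43246883
```

{"api": "apply_moves", "payload": {
  "moves": [
    {"claw": 0,"slide": [-8,0,-50],"rotation": [0,0,-0.5]},
    {"claw": 0,"slide": [0,0,-50],"rotation": [-0.2,0.2,0]},
    {"claw": 0,"slide": [0,0,-50],"rotation": [0,0,0]},
    {"claw": 0,"slide": [0,0,-50],"rotation": [0,0,0]},
    {"claw": 0,"slide": [0,0,0],"rotation": [0,0,0]}
  ]
}}

```text
t: 1.85
position: [0.5247, -0.4367, 0.2002]
orientation: [[-0.024, 1.0, -0.012], [1.0, 0.024, 0.002], [0.002, -0.012, -1.0]]
contact_force: [-1.1, -0.0, 0.0]
opening: -0.003
grip_force: 0.0
```

```bash
cat >look.py <<'E'
from h import *
import sys
# wood/loaf pixels of the carriage: board rect in top view, height band, along-track coordinate
th=np.radians(1.9); ex=np.array([np.cos(th),np.sin(th)]); ey=np.array([-np.sin(th),np.cos(th)]); O=np.array([.517,0])
def board(n):
    t=env.sense()["t"]; p,d=imaging.capture(n); C=cloud(n,d); z=C[...,2]
    X=(C[...,:2]-O)@ex; Y=(C[...,:2]-O)@ey
    # loaf tops: both faces visible, symmetric about the board centre
    m=(abs(X)<.085)&(z>.112)&(z<.130)&wood(p); 
    m=comp(cv2.morphologyEx(m.astype(np.uint8),cv2.MORPH_CLOSE,np.ones((5,5))))
    r,P=fit(n,m,.123); y=(P-O)@ey
    b=(abs(X)<.108)&(z>.052)&(z<.078)&wood(p)&(abs(Y-(y.min()+y.max())/2)<.125)
    yb=(plane(n,np.argwhere(b)[:,::-1],.064)[:,:2]-O)@ey
    return p,t,(y.min(),y.max(),(y.min()+y.max())/2),(yb.min(),yb.max(),(yb.min()+yb.max())/2)
if __name__=="__main__":
    for n in sys.argv[1:]:
        p,t,l,b=board(n); print(n,"t %.3f"%t,"loaf",np.round(l,4),"board",np.round(b,4)); cv2.imwrite(f"pics/{n}_{t:.3f}.png",p[:,:,::-1])
    s=env.sense(); print(s["t"],s["position"].round(4),s["contact_force"].round(2))
E
python3 look.py top scene
```

```text
top t 1.850 loaf [-0.3297 -0.1966 -0.2632] board [-0.3667 -0.1385 -0.2526]
scene t 1.900 loaf [-0.3312 -0.1984 -0.2648] board [-0.3646 -0.1602 -0.2624]
1.95 [ 0.5273 -0.438   0.2053] [0.02 0.03 0.77]
```

{"api": "apply_moves", "payload": {
  "moves": [
    {"claw": 0,"slide": [3,8,0],"rotation": [0,0,0]},
    {"claw": 0,"slide": [0,8,0],"rotation": [0,0,0]},
    {"claw": 0,"slide": [0,8,0],"rotation": [0,0,0]},
    {"claw": 0,"slide": [0,8,0],"rotation": [0,0,0]},
    {"claw": 0,"slide": [0,8,0],"rotation": [0,0,0]},
    {"claw": 0,"slide": [0,8,0],"rotation": [0,0,0]},
    {"claw": 0,"slide": [0,8,0],"rotation": [0,0,0]},
    {"claw": 0,"slide": [0,8,0],"rotation": [0,0,0]},
    {"claw": 0,"slide": [0,8,0],"rotation": [0,0,0]},
    {"claw": 0,"slide": [0,2,0],"rotation": [0,0,0]}
  ]
}}

```text
t: 3.2
position: [0.5307, -0.3622, 0.2047]
orientation: [[-0.026, 1.0, -0.004], [1.0, 0.026, -0.003], [-0.003, -0.004, -1.0]]
contact_force: [-0.2, 0.3, -0.5]
opening: 0.004
grip_force: 0.0
```

```bash
python3 look.py top scene top scene top
```

```text
top t 3.200 loaf [-0.2671 -0.1339 -0.2005] board [-0.3222 -0.081  -0.2016]
scene t 3.250 loaf [-0.263  -0.1301 -0.1966] board [-0.2949 -0.0906 -0.1928]
top t 3.300 loaf [-0.2556 -0.1226 -0.1891] board [-0.309  -0.066  -0.1875]
scene t 3.350 loaf [-0.2518 -0.1189 -0.1854] board [-0.2847 -0.0802 -0.1824]
top t 3.400 loaf [-0.2444 -0.1118 -0.1781] board [-0.2965 -0.0577 -0.1771]
3.45 [ 0.5304 -0.3638  0.2047] [-0.07  0.21 -0.55]
```

Carriage rolls at 0.112 m/s. Now the hand goes over the loaves (tips at about 0.18 m) to the front.

{"api": "apply_moves", "payload": {
  "moves": [
    {"claw": 0,"slide": [0,0,60],"rotation": [0,0,0]},
    {"claw": 0,"slide": [0,0,60],"rotation": [0,0,0]},
    {"claw": 0,"slide": [0,0,40],"rotation": [0,0,0]},
    {"claw": 0,"slide": [-2,58,0],"rotation": [0,0,0]},
    {"claw": 0,"slide": [-2,58,0],"rotation": [0,0,0]},
    {"claw": 0,"slide": [-2,58,0],"rotation": [0,0,0]},
    {"claw": 0,"slide": [-2,58,0],"rotation": [0,0,0]},
    {"claw": 0,"slide": [-2,58,0],"rotation": [0,0,0]},
    {"claw": 0,"slide": [-2,58,0],"rotation": [0,0,0]},
    {"claw": 0,"slide": [-2,58,0],"rotation": [0,0,0]},
    {"claw": 0,"slide": [-2,58,0],"rotation": [0,0,0]},
    {"claw": 0,"slide": [-2,58,0],"rotation": [0,0,0]}
  ]
}}

```text
t: 4.95
position: [0.5125, 0.16, 0.3649]
orientation: [[-0.024, 1.0, -0.003], [1.0, 0.024, -0.004], [-0.004, -0.003, -1.0]]
contact_force: [0.1, 0.4, 0.1]
opening: 0.004
grip_force: 0.0
```

{"api": "apply_moves", "payload": {
  "moves": [
    {"claw": 0,"slide": [-3,55,0],"rotation": [0,0,0]},
    {"claw": 0,"slide": [-2,55,-20],"rotation": [0,0,0]},
    {"claw": 0,"slide": [0,20,-50],"rotation": [0,0,0]},
    {"claw": 0,"slide": [0,0,-50],"rotation": [0,0,0]},
    {"claw": 0,"slide": [0,0,-40],"rotation": [0,0,0]}
  ]
}}

```text
t: 5.58
position: [0.5074, 0.2887, 0.2029]
orientation: [[-0.025, 1.0, -0.004], [1.0, 0.025, -0.004], [-0.004, -0.004, -1.0]]
contact_force: [0.0, -0.4, -1.0]
opening: 0.001
grip_force: 0.0
```

```bash
python3 look.py top scene top scene; python3 - <<'E'
from h import *
f=np.load("top0.npz");
# shelf y from strip outer edges, both views (row profile along track), first pictures
th=np.radians(1.9); ex=np.array([np.cos(th),np.sin(th)]); ey=np.array([-np.sin(th),np.cos(th)]); O=np.array([.517,0])
for n in("top","scene"):
    f=np.load(n+"0.npz");p,d=f["p"],f["d"];C=cloud(n,d);X=(C[...,:2]-O)@ex;Y=(C[...,:2]-O)@ey;z=C[...,2]
    m=(abs(X-.196)<.06)&(abs(Y-.138)<.13)&(z>.045)
    for zz in(.064,.078):
        y=(plane(n,np.argwhere(m)[:,::-1],zz)[:,:2]-O)@ey; print(n,zz,"all",np.percentile(y,[.5,99.5]).round(4),"dz",np.percentile(z[m],[50,99]).round(4))
    w=m&wood(p); y=(plane(n,np.argwhere(w)[:,::-1],.064)[:,:2]-O)@ey; print(" wood",np.percentile(y,[.5,99.5]).round(4),y.mean().round(4))
E
```

```text
top t 5.575 loaf [-0.0345  0.097   0.0312] board [-0.0906  0.1343  0.0218]
scene t 5.625 loaf [-0.032   0.1012  0.0346] board [-0.0638  0.1414  0.0388]
top t 5.675 loaf [-0.026   0.1058  0.0399] board [-0.0788  0.1437  0.0324]
scene t 5.725 loaf [-0.0239  0.1096  0.0428] board [-0.056   0.1497  0.0468]
5.775 [0.5077 0.2885 0.2047] [0.16 0.3  1.02]
top 0.064 all [0.0393 0.241 ] dz [0.0645 0.0812]
top 0.078 all [0.0383 0.238 ] dz [0.0645 0.0812]
 wood [0.0517 0.2312] 0.1409
scene 0.064 all [0.0387 0.2503] dz [0.0653 0.0822]
scene 0.078 all [0.0316 0.241 ] dz [0.0653 0.0822]
 wood [0.0387 0.2344] 0.142
```

{"api": "apply_moves", "payload": {
  "moves": [
    {"claw": 0,"slide": [0,-16,0],"rotation": [0,0,0]},
    {"claw": 0,"slide": [1,-16,0],"rotation": [0,0,0]},
    {"claw": 0,"slide": [0,-6,0],"rotation": [0,0,0]}
  ]
}}

```text
t: 6.15
position: [0.509, 0.2479, 0.2057]
orientation: [[-0.022, 1.0, -0.002], [1.0, 0.022, -0.005], [-0.005, -0.002, -1.0]]
contact_force: [0.0, -0.4, 0.2]
opening: -0.001
grip_force: 0.0
```

```bash
python3 look.py top scene top scene
```

```text
top t 6.150 loaf [0.0116 0.1442 0.0779] board [-0.0453  0.1804  0.0676]
scene t 6.200 loaf [0.0132 0.1475 0.0804] board [-0.0185  0.1873  0.0844]
top t 6.250 loaf [0.0203 0.1529 0.0866] board [-0.0337  0.1896  0.0779]
scene t 6.300 loaf [0.0206 0.1543 0.0874] board [-0.0107  0.1961  0.0927]
6.35 [0.5086 0.2506 0.2051] [-0.27 -0.02 -0.17]
```

{"api": "apply_moves", "payload": {
  "moves": [
    {"claw": 0,"slide": [0,6,0],"rotation": [0,0,0]},
    {"claw": 0,"slide": [0,5,0],"rotation": [0,0,0]},
    {"claw": 0,"slide": [0,3.9,0],"rotation": [0,0,0]},
    {"claw": 0,"slide": [0,3.9,0],"rotation": [0,0,0]},
    {"claw": 0,"slide": [0,3.9,0],"rotation": [0,0,0]},
    {"claw": 0,"slide": [0,3.9,0],"rotation": [0,0,0]},
    {"claw": 0,"slide": [0,3.9,0],"rotation": [0,0,0]},
    {"claw": 0,"slide": [0,3.9,0],"rotation": [0,0,0]}
  ]
}}

```text
t: 7.35
position: [0.5086, 0.285, 0.2047]
orientation: [[-0.025, 1.0, -0.003], [1.0, 0.025, -0.004], [-0.004, -0.003, -1.0]]
contact_force: [-0.1, 0.6, 0.1]
opening: -0.002
grip_force: 0.0
```

```bash
python3 look.py top scene top scene top scene
```

```text
top t 7.350 loaf [0.0703 0.2035 0.1369] board [0.0158 0.2371 0.1265]
scene t 7.400 loaf [0.0661 0.2011 0.1336] board [0.035  0.2435 0.1392]
top t 7.450 loaf [0.0703 0.2028 0.1366] board [0.0155 0.2386 0.127 ]
scene t 7.500 loaf [0.0657 0.2006 0.1331] board [0.0336 0.2435 0.1386]
top t 7.550 loaf [0.0703 0.2024 0.1364] board [0.0125 0.2389 0.1257]
scene t 7.600 loaf [0.0656 0.2001 0.1328] board [0.034  0.2433 0.1387]
7.65 [0.5085 0.2847 0.2047] [-0.66 -1.05 -0.62]
```

Nearly at rest within 2–3 mm. I'll withdraw the hand and check the alignment directly.

{"api": "apply_moves", "payload": {
  "moves": [
    {"claw": 0,"slide": [0,20,0],"rotation": [0,0,0]},
    {"claw": 0,"slide": [0,40,20],"rotation": [0,0,0]},
    {"claw": 0,"slide": [0,40,20],"rotation": [0,0,0]},
    {"claw": 0,"slide": [0,0,0],"rotation": [0,0,0]}
  ]
}}

```text
t: 8.15
position: [0.5075, 0.3919, 0.2472]
orientation: [[-0.032, 1.0, 0.0], [0.999, 0.032, 0.006], [0.006, 0.0, -1.0]]
contact_force: [0.3, 0.1, 0.4]
opening: -0.001
grip_force: 0.0
```

```bash
cat >edge.py <<'E'
from h import *
p=np.mean([imaging.capture("top")[0] for _ in range(4)],0).astype(np.uint8); q=np.mean([imaging.capture("scene")[0] for _ in range(4)],0).astype(np.uint8)
np.savez("e.npz",top=p,scene=q)
a=cv2.resize(p[120:250,185:295],None,fx=4.6,fy=4.6,interpolation=2); b=cv2.resize(q[170:300,290:460],None,fx=4.6,fy=4.6,interpolation=2)
cv2.imwrite("pics/ea.png",a[:,:,::-1]); cv2.imwrite("pics/eb.png",b[:,:,::-1])
E
python3 edge.py; python3 look.py top scene
```

```text
top t 8.550 loaf [0.0674 0.1997 0.1336] board [0.0096 0.2359 0.1228]
scene t 8.600 loaf [0.0631 0.1978 0.1305] board [0.0318 0.2404 0.1361]
8.65 [0.5086 0.3842 0.2444] [ 0.69  0.64 -0.19]
```

View pics/ea.png

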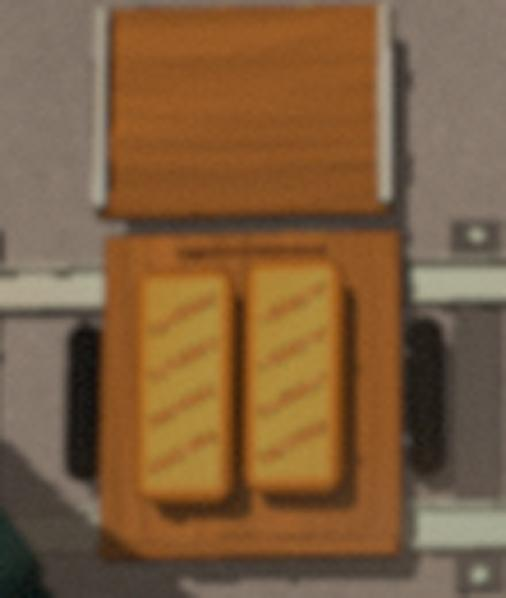

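View pics/eb.png

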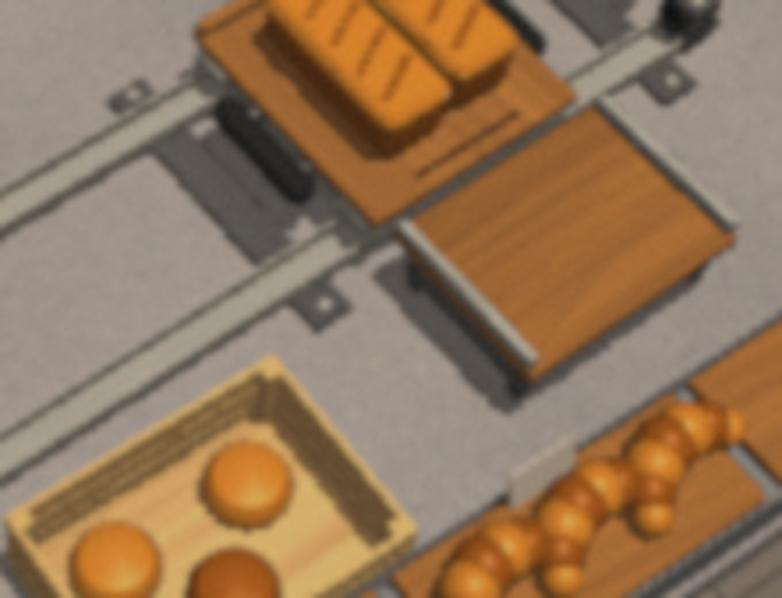

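```bash
cat >prof.py <<'E'
from h import *
from look import ex,ey,O
from scipy.signal import find_peaks
def prof(n,p,X0,X1,z,Y0=-.0,Y1=.28):
    Ys=np.arange(Y0,Y1,.0005); Xs=np.linspace(X0,X1,25); c=imaging.camera_params(n); R=c["orientation"].T
    xy=O+Xs[:,None,None]*ex+Ys[None,:,None]*ey; P=np.concatenate([xy,np.full(xy.shape[:2]+(1,),z)],2).reshape(-1,3)
    uv=cv2.projectPoints(P,cv2.Rodrigues(R)[0],-R@c["origin"],c["mtx"],c["distortion"])[0].reshape(25,-1,2).astype(np.float32)
    q=cv2.remap(p.astype(np.float32),uv[...,0],uv[...,1],1).mean(0); q=q[:,0]-q[:,2]   # red-blue: wood vs grey
    g=np.gradient(cv2.GaussianBlur(q[None],(0,0),2)[0]); k=find_peaks(abs(g),height=abs(g).max()*.3)[0]
    return [(round(float(Ys[i]),4),round(float(g[i]),1)) for i in k]
if __name__=="__main__":
    for n in("top","scene"):
        t=env.sense()["t"]; p=np.mean([imaging.capture(n)[0] for _ in range(3)],0)
        for nm,a in(("board",(.09,.106,.064)),("shelf front",(.123,.127,.064)),("strip",(.14,.25,.078)),("shelf wood",(.14,.25,.064))): print(n,"%.2f"%t,nm,prof(n,p,*a))
E
python3 prof.py; python3 look.py top scene
```

```text
top 8.65 board [(0.035, 6.0), (0.232, -5.3)]
top 8.65 shelf front [(0.03, -0.8), (0.0415, 2.6), (0.233, -1.6)]
top 8.65 strip [(0.0495, 4.3), (0.228, -6.7)]
top 8.65 shelf wood [(0.051, 4.3), (0.231, -6.6)]
scene 8.80 board [(0.0335, 5.1), (0.2325, -4.6)]
scene 8.80 shelf front [(0.06, 2.4), (0.2345, -2.8)]
scene 8.80 strip [(0.0285, 1.9), (0.0505, 4.8), (0.2245, -5.6)]
scene 8.80 shelf wood [(0.036, 1.9), (0.058, 4.8), (0.2335, -5.7)]
top t 8.950 loaf [0.0674 0.1998 0.1336] board [0.0183 0.2358 0.127 ]
scene t 9.000 loaf [0.0631 0.1977 0.1304] board [0.0319 0.2404 0.1361]
9.05 [0.5084 0.385  0.2447] [ 0.13 -0.11 -0.01]
```

```bash
python3 - <<'E'
import prof
from prof import *
e=np.load("e.npz")
src=open("prof.py").read().replace('q=q[:,0]-q[:,2]','q=q[:,2]').replace("*.3","*.2"); ns={"__name__":"x"}; exec(src,ns)
for n in("top","scene"):
    for a in((.145,.245,.078),(.145,.185,.078),(.205,.245,.078)): print(n,"strip blue",a,ns["prof"](n,e[n],*a))
E
```

```text
top strip blue (0.145, 0.245, 0.078) [(0.0275, -3.1), (0.0395, 6.3), (0.049, -6.4), (0.231, 6.7), (0.2395, -2.0)]
top strip blue (0.145, 0.185, 0.078) [(0.0275, -3.1), (0.0395, 6.6), (0.049, -6.4), (0.2305, 7.0), (0.2395, -2.1)]
top strip blue (0.205, 0.245, 0.078) [(0.0275, -3.0), (0.0395, 6.1), (0.049, -6.4), (0.232, 6.5), (0.2395, -2.0)]
scene strip blue (0.145, 0.245, 0.078) [(0.0195, -1.5), (0.04, 5.0), (0.0505, -5.4), (0.2325, 4.6)]
scene strip blue (0.145, 0.185, 0.078) [(0.0285, -1.4), (0.04, 4.9), (0.0505, -5.2), (0.2325, 4.6), (0.2665, -2.1)]
scene strip blue (0.205, 0.245, 0.078) [(0.0195, -2.0), (0.0395, 5.3), (0.0505, -5.8), (0.233, 4.5)]
```

Stopped at 0.1335 against the shelf at 0.1395, so about 6 mm short. A very gentle nudge from the rear buffer comes next: over the loaves, then down behind.

{"api": "apply_moves", "payload": {
  "moves": [
    {"claw": 0,"slide": [0,0,58],"rotation": [0,0,0]},
    {"claw": 0,"slide": [0,0,58],"rotation": [0,0,0]},
    {"claw": 0,"slide": [1,-53,0],"rotation": [0,0,0]},
    {"claw": 0,"slide": [1,-53,0],"rotation": [0,0,0]},
    {"claw": 0,"slide": [1,-53,0],"rotation": [0,0,0]},
    {"claw": 0,"slide": [1,-53,0],"rotation": [0,0,0]},
    {"claw": 0,"slide": [1,-53,0],"rotation": [0,0,0]},
    {"claw": 0,"slide": [1,-53,0],"rotation": [0,0,0]},
    {"claw": 0,"slide": [1,-53,0],"rotation": [0,0,0]},
    {"claw": 0,"slide": [1,-53,0],"rotation": [0,0,0]},
    {"claw": 0,"slide": [0,0,0],"rotation": [0,0,0]},
    {"claw": 0,"slide": [0,0,0],"rotation": [0,0,0]}
  ]
}}

```text
t: 10.55
position: [0.5165, -0.0386, 0.3608]
orientation: [[-0.025, 1.0, -0.003], [1.0, 0.025, -0.003], [-0.003, -0.003, -1.0]]
contact_force: [0.3, 0.8, 0.8]
opening: 0.002
grip_force: 0.0
```

{"api": "apply_moves", "payload": {
  "moves": [
    {"claw": 0,"slide": [0,0,-52],"rotation": [0,0,0]},
    {"claw": 0,"slide": [0,0,-52],"rotation": [0,0,0]},
    {"claw": 0,"slide": [0,0,-52],"rotation": [0,0,0]},
    {"claw": 0,"slide": [0,8,0],"rotation": [0,0,0]},
    {"claw": 0,"slide": [0,8,0],"rotation": [0,0,0]},
    {"claw": 0,"slide": [0,4,0],"rotation": [0,0,0]},
    {"claw": 0,"slide": [0,2,0],"rotation": [0,0,0]},
    {"claw": 0,"slide": [0,0,0],"rotation": [0,0,0]}
  ]
}}

```text
t: 11.55
position: [0.5167, -0.017, 0.2058]
orientation: [[-0.025, 1.0, -0.002], [1.0, 0.025, -0.004], [-0.004, -0.002, -1.0]]
contact_force: [0.2, -0.6, 0.2]
opening: -0.003
grip_force: 0.0
```

```bash
cat >b.py <<'E'
from prof import *
# carriage y via both board edges in top view; hand pose
for k in range(2):
    P=[];t=env.sense()["t"]
    p=np.mean([imaging.capture("top")[0] for _ in range(2)],0)
    print("%.2f"%t,prof(*("top",p,.09,.106,.064)))
S=[env.sense()]; s=S[0]; print(s["t"],s["position"].round(4),s["orientation"][:,2].round(4),s["contact_force"].round(2))
E
sed -i 's/\.0005)/.00025)/; s/(0,0),2/(0,0),4/' prof.py
python3 b.py
```

```text
11.55 [(0.035, 2.0), (0.0508, 0.8), (0.059, 1.0), (0.2323, -2.5)]
11.65 [(0.035, 2.0), (0.0563, 0.9), (0.2323, -2.5)]
11.75 [ 0.5164 -0.0174  0.2049] [-0.0033 -0.0037 -1.    ] [-0.24 -0.92 -0.23]
```

{"api": "apply_moves", "payload": {
  "moves": [
    {"claw": 0,"slide": [0,2,0],"rotation": [0,0,0]},
    {"claw": 0,"slide": [0,2,0],"rotation": [0,0,0]},
    {"claw": 0,"slide": [0,2,0],"rotation": [0,0,0]},
    {"claw": 0,"slide": [0,1,0],"rotation": [0,0,0]},
    {"claw": 0,"slide": [0,0.4,0],"rotation": [0,0,0]},
    {"claw": 0,"slide": [0,0.4,0],"rotation": [0,0,0]},
    {"claw": 0,"slide": [0,0.4,0],"rotation": [0,0,0]},
    {"claw": 0,"slide": [0,0.4,0],"rotation": [0,0,0]},
    {"claw": 0,"slide": [0,0.4,0],"rotation": [0,0,0]},
    {"claw": 0,"slide": [0,0.4,0],"rotation": [0,0,0]},
    {"claw": 0,"slide": [0,0.4,0],"rotation": [0,0,0]},
    {"claw": 0,"slide": [0,0.4,0],"rotation": [0,0,0]}
  ]
}}

```text
t: 13.25
position: [0.5164, -0.0068, 0.2047]
orientation: [[-0.025, 1.0, -0.003], [1.0, 0.025, -0.003], [-0.003, -0.004, -1.0]]
contact_force: [-0.1, 0.5, 0.2]
opening: -0.001
grip_force: 0.0
```

```bash
python3 b.py
```

```text
13.25 [(0.0372, 1.0), (0.0465, 1.0), (0.0683, 0.9), (0.2323, -2.6)]
13.35 [(0.035, 1.0), (0.0413, 1.0), (0.047, 0.9), (0.0663, 0.8), (0.2323, -2.5)]
13.45 [ 0.5164 -0.0068  0.2047] [-0.0035 -0.0035 -1.    ] [ 0.22 -1.34 -0.43]
```

{"api": "apply_moves", "payload": {
  "moves": [
    {"claw": 0,"slide": [0,0.35,0],"rotation": [0,0,0]},
    {"claw": 0,"slide": [0,0.35,0],"rotation": [0,0,0]},
    {"claw": 0,"slide": [0,0.35,0],"rotation": [0,0,0]},
    {"claw": 0,"slide": [0,0.35,0],"rotation": [0,0,0]},
    {"claw": 0,"slide": [0,0.35,0],"rotation": [0,0,0]},
    {"claw": 0,"slide": [0,0.35,0],"rotation": [0,0,0]},
    {"claw": 0,"slide": [0,0.35,0],"rotation": [0,0,0]},
    {"claw": 0,"slide": [0,0.35,0],"rotation": [0,0,0]},
    {"claw": 0,"slide": [0,0.35,0],"rotation": [0,0,0]},
    {"claw": 0,"slide": [0,0.35,0],"rotation": [0,0,0]}
  ]
}}

```text
t: 14.7
position: [0.5164, -0.0033, 0.2047]
orientation: [[-0.025, 1.0, -0.003], [1.0, 0.025, -0.003], [-0.003, -0.004, -1.0]]
contact_force: [-0.5, -0.5, -0.1]
opening: -0.0
grip_force: 0.0
```

```bash
python3 b.py
```

```text
14.70 [(0.043, 0.9), (0.071, 0.9), (0.2325, -2.5)]
14.80 [(0.044, 0.9), (0.2328, -2.7)]
14.9 [ 0.5165 -0.0033  0.2047] [-0.0035 -0.0035 -1.    ] [ 0.57  0.71 -0.04]
```

{"api": "apply_moves", "payload": {
  "moves": [
    {"claw": 0,"slide": [0,0.35,0],"rotation": [0,0,0]},
    {"claw": 0,"slide": [0,0.35,0],"rotation": [0,0,0]},
    {"claw": 0,"slide": [0,0.35,0],"rotation": [0,0,0]},
    {"claw": 0,"slide": [0,0.35,0],"rotation": [0,0,0]}
  ]
}}

```text
t: 15.4
position: [0.5165, -0.0019, 0.2047]
orientation: [[-0.025, 1.0, -0.003], [1.0, 0.025, -0.004], [-0.003, -0.004, -1.0]]
contact_force: [0.4, 0.0, -0.0]
opening: -0.001
grip_force: 0.0
```

```bash
python3 b.py
```

```text
15.40 [(0.041, 0.8), (0.0508, 0.8), (0.0558, 0.9), (0.0775, 0.8), (0.186, 0.7), (0.2335, -2.4)]
15.50 [(0.0467, 0.8), (0.0535, 0.9), (0.2333, -2.6)]
15.6 [ 0.5164 -0.0019  0.2047] [-0.0035 -0.0035 -1.    ] [-0.18  0.76 -0.67]
```

{"api": "apply_moves", "payload": {
  "moves": [
    {"claw": 0,"slide": [0,0.35,0],"rotation": [0,0,0]},
    {"claw": 0,"slide": [0,0.35,0],"rotation": [0,0,0]},
    {"claw": 0,"slide": [0,0.35,0],"rotation": [0,0,0]},
    {"claw": 0,"slide": [0,0.35,0],"rotation": [0,0,0]},
    {"claw": 0,"slide": [0,0.35,0],"rotation": [0,0,0]},
    {"claw": 0,"slide": [0,0.35,0],"rotation": [0,0,0]},
    {"claw": 0,"slide": [0,0.35,0],"rotation": [0,0,0]}
  ]
}}

```text
t: 16.48
position: [0.5165, 0.0005, 0.2047]
orientation: [[-0.025, 1.0, -0.003], [1.0, 0.025, -0.004], [-0.003, -0.004, -1.0]]
contact_force: [0.2, -0.5, 0.4]
opening: 0.003
grip_force: 0.0
```

```bash
python3 b.py
```

```text
16.48 [(0.041, 0.9), (0.0505, 0.8), (0.059, 0.8), (0.0803, 0.8), (0.1893, 0.9), (0.2365, -2.5)]
16.57 [(0.0503, 0.8), (0.0588, 0.9), (0.0815, 0.8), (0.2363, -2.5)]
16.675 [0.5164 0.0006 0.2047] [-0.0035 -0.0035 -1.    ] [0.42 0.9  0.34]
```

{"api": "apply_moves", "payload": {
  "moves": [
    {"claw": 0,"slide": [0,0,0],"rotation": [0,0,0]},
    {"claw": 0,"slide": [0,0,0],"rotation": [0,0,0]},
    {"claw": 0,"slide": [0,0,0],"rotation": [0,0,0]}
  ]
}}

```text
t: 17.05
position: [0.5164, 0.0005, 0.2047]
orientation: [[-0.025, 1.0, -0.003], [1.0, 0.025, -0.004], [-0.003, -0.004, -1.0]]
contact_force: [0.2, -0.0, -1.1]
opening: 0.001
grip_force: 0.0
```

```bash
python3 b.py
```

```text
17.05 [(0.0413, 0.8), (0.0535, 0.8), (0.059, 1.0), (0.081, 0.9), (0.1895, 0.8), (0.238, -2.5)]
17.15 [(0.0398, 0.7), (0.047, 0.8), (0.0537, 0.9), (0.0588, 0.9), (0.0813, 0.8), (0.2383, -2.4)]
17.25 [5.164e-01 5.000e-04 2.047e-01] [-0.0035 -0.0035 -1.    ] [-0.69  0.05 -1.18]
```

{"api": "apply_moves", "payload": {
  "moves": [
    {"claw": 0,"slide": [0,-20,0],"rotation": [0,0,0]},
    {"claw": 0,"slide": [0,-40,0],"rotation": [0,0,0]},
    {"claw": 0,"slide": [0,-50,10],"rotation": [0,0,0]},
    {"claw": 0,"slide": [0,-50,30],"rotation": [0,0,0]},
    {"claw": 0,"slide": [0,-30,50],"rotation": [0,0,0]},
    {"claw": 0,"slide": [0,0,50],"rotation": [0,0,0]},
    {"claw": 0,"slide": [0,0,0],"rotation": [0,0,0]}
  ]
}}

```text
t: 18.12
position: [0.5177, -0.1904, 0.3485]
orientation: [[-0.023, 1.0, 0.005], [1.0, 0.023, -0.006], [-0.006, 0.005, -1.0]]
contact_force: [-0.7, 0.1, 0.0]
opening: -0.0
grip_force: 0.0
```

```bash
python3 b.py; python3 prof.py; python3 edge.py; python3 - <<'E'
from prof import *
e=np.load("e.npz"); src=open("prof.py").read().replace('q=q[:,0]-q[:,2]','q=q[:,2]').replace("*.3","*.2"); ns={"__name__":"x"}; exec(src,ns)
for n in("top","scene"): print(n,ns["prof"](n,e[n],.145,.245,.078))
E
```

```text
18.12 [(0.041, 2.9), (0.2378, -2.5)]
18.23 [(0.041, 2.9), (0.238, -2.6)]
18.325 [ 0.5157 -0.1891  0.3435] [-0.0062 -0.0028 -1.    ] [-0.45  0.07 -0.05]
top 18.32 board [(0.041, 2.9), (0.2375, -2.4)]
top 18.32 shelf front [(0.0288, -0.5), (0.0438, 1.3), (0.177, 0.4), (0.233, -0.9)]
top 18.32 strip [(0.0495, 2.1), (0.2283, -3.3)]
top 18.32 shelf wood [(0.0508, 2.1), (0.231, -3.3)]
scene 18.48 board [(0.0393, 2.3), (0.1918, 0.7), (0.2383, -2.3)]
scene 18.48 shelf front [(0.0595, 1.1), (0.2348, -1.4)]
scene 18.48 strip [(0.0285, 0.9), (0.0508, 2.4), (0.2245, -2.9)]
scene 18.48 shelf wood [(0.0355, 0.9), (0.058, 2.4), (0.2338, -2.9)]
top [(0.0275, -1.5), (0.0395, 3.1), (0.0493, -3.1), (0.2313, 3.3), (0.2395, -1.0)]
scene [(0.0192, -0.7), (0.0398, 2.5), (0.0505, -2.7), (0.2325, 2.3)]
```

View pics/ea.png

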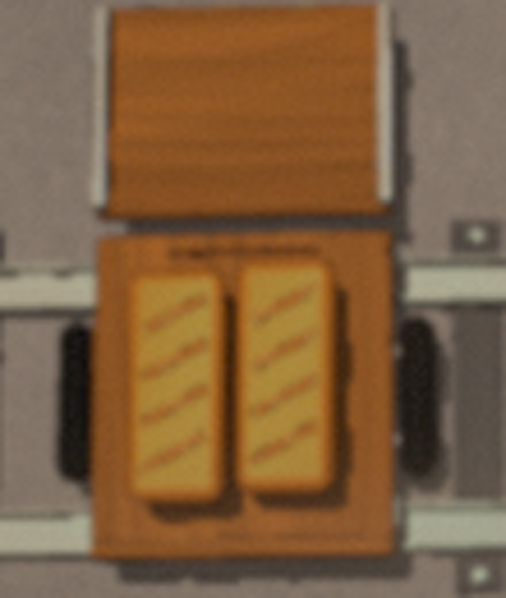

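The board centre is at 0.139 and the shelf at 0.1395, edge to edge within about 1 mm. The loaves are unchanged and the hand is clear. One last stillness check, then I hand in.

{"api": "apply_moves", "payload": {
  "moves": [
    {"claw": 0,"slide": [0,0,0],"rotation": [0,0,0]},
    {"claw": 0,"slide": [0,0,0],"rotation": [0,0,0]},
    {"claw": 0,"slide": [0,0,0],"rotation": [0,0,0]},
    {"claw": 0,"slide": [0,0,0],"rotation": [0,0,0]}
  ]
}}

```text
t: 19.52
position: [0.5164, -0.1895, 0.3447]
orientation: [[-0.025, 1.0, -0.003], [1.0, 0.025, -0.004], [-0.003, -0.004, -1.0]]
contact_force: [0.2, -0.1, -0.6]
opening: -0.002
grip_force: 0.0
```

```bash
python3 b.py && python3 -c "
from bench import env
print(env.finish_job())"
```

```text
19.52 [(0.041, 3.0), (0.238, -2.5)]
19.62 [(0.041, 3.1), (0.238, -2.4)]
19.725 [ 0.5165 -0.1895  0.3447] [-0.0034 -0.0035 -1.    ] [0.42 0.18 0.74]
the job is handed in; nothing more can be done
None
```

The job is handed in at about 20 s: the carriage ran at about 0.11 m/s, first stopped about 6 mm short, was eased forward by a slow nudge on the rear buffer, and now stands still within about 1 mm of the shelf edges, never having reached the stops, with the hand withdrawn and the loaves looking unshifted.

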